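# Reset the length stop to the green notch

## Robot

A 7-joint arm with a two-finger parallel gripper is mounted at the origin on a cart in front of the work surface, level with it; the furniture and walls round the work are solid. World frame = base frame: x ahead of the robot, y to its left, z up, the work surface at z = 0. Lengths are in m, angles in rad, forces in N, time in s.
With the tool pointing down it reaches from about 0.35 to 0.775 m from the base axis. Payload 3.1 kg.
Tool frame: the origin (TCP) lies where the fingers leave the gripper's body, on its centre line; the fingertips stand 73 mm ahead of it and the grasp point (between the pads) lies ahead of it (env.tcp_to_grasp is the z of the grasp point in the tool frame, in m); z points along the fingers, y is the line along which they close (so a half turn about z gives the same grasp; the last joint's range is limited). The gripper opens to 85 mm and grips with 20 to 120 N. Pads are 22 mm wide; open, the fingers measure 114 mm over their backs; the gripper's body (76 mm by 85 mm) begins 54 mm behind the grasp point. The pads swing forward as they close: fully open they stand 13 mm farther back than shut.
Start: joints at [-1.332, 0.311, 0.014, 1.512, -0.004, 1.319, -0.027], TCP at [0.152, 0.528, 0.304] pointing down, gripper open.
Joint ranges: [-2.7, 2.7], [-0.3, 1.91], [-1.27, 1.3], [0.12, 2.57], [-1.44, 4.58], [0.2, 2.03], [-3.05, 3.05]. Speed limits (rad/s): [2.79, 2.79, 3.14, 3.14, 3.14, 3.14, 3.14].

## Interface

Orientations are given as a rotation vector (axis times angle).
In Python, from cell import env gives the robot as it stands.
- The arm moves only by the tool arm_command, never from a script. Its argument "plan" is a list of rows, each an object of numbers: "dx", "dy", "dz": the shift along the tool's x, y, z in m; "turn": the turn about the tool's z in degrees. In form: [{"dx": .., "dy": .., "dz": .., "turn": ..}, ...]. A call has 1 to 5 rows; each row shifts and turns the commanded pose from where the row before left it, along the tool's axes as they then stand; what a row does not reach is not made up. A row lasts 1/12 s, in which the tool goes at most 41.7 mm and 7.16 degrees, less where a joint would pass 70% of its speed; a pose out of reach is approached as far as the arm can. A call is refused whole if a number of a shift passes 0.0417 or a number of a turn 7.16, either way. A call with a gripper value outside its range is refused whole. "gripper" is the closure, from -1 (fully open) to 1 (shut), so that 0 is half open, set as the call begins (left out, the last holds). The fingers move at their own pace and stop on an object; "squeeze" is the grip in N (left out, the last holds). Time passes only in rows, so rows that do not move let the fingers close. It gives the time, the measured TCP pose, the force, the opening and the grip force at its end, in the units of the state.
- env.state(): the state, without advancing time (a new reading comes with each control period).
- env.get_image(name): name is "scene" or "top"; returns a dict with "pixels" (480x640x3 uint8, red, green, blue), "depth" (480x640 float32, m along the optical axis (not along the pixel's ray), 0 where there is no reading), "fovy" (degrees; the focal length in pixels is half the picture's height over the tangent of half this angle, whatever the lens; pixels are square), "cx", "cy" (the principal point, pixels), "R" (3x3) and "t" (3): a world point X has camera coordinates R X + t. Camera axes: x right, y down, z forward; pixel columns grow to the right and rows downward; lengths in m; the calibration is good to about 2 mm. A picture is of the moment at which its call begins.
- env.hand_in(): hands the job in; it is judged then, once.
Trained networks look in a picture, given as the dict that the camera call returned (one of the last four; its "shot" number tells which), for a name from the list of things; names that differ only in an ending like _2 or _b are one class to them, and where a whole thing is asked for, a point or a joint stands for the part that bears it (a point fixed in the world has none). Each returns a list of dicts, best first, with "conf" (0 to 1); they miss things now and then, are a little off and sometimes report something else, mostly with a low value. They report only what shows in the picture. A call takes as long as a camera call.
- env.recognise(picture, name): "position" ([x, y, z] in m, in the coordinates of the camera as it stood for that picture, good to about 4 mm: the middle of the surface that is visible of it).
- env.landmark_of(picture, name): "position" ([x, y, z] in m, in the coordinates of the camera as it stood for that picture, good to about 4 mm: a listed point, or the origin of a listed thing).
The state is a dict: "t": time; "joint_positions": joint angles; "qvel": joint speeds; "joint_torque": joint torques, N m; "tcp_pos": TCP position; "tool_rot": TCP orientation; "ft_force": force on the tool from outside, world axes, zero at the start; "wrist_torque": the same for the moment, N m; "grip_width": opening from 0.0 (shut) to 1.0 (fully open); "gripper_force": force on a finger pad.
Only numpy, scipy, OpenCV 4.12 (cv2) and the standard library are available. Lean on these libraries where they do the work, as an engineer would, in place of code of your own. Each camera call takes 0.05 s, during which the arm holds its last target. There are 200 camera calls.

## Task

On the notched rail on the sliding table, lift the length stop by its yellow knob out of the notch it sits in, move it along the rail, and drop it into the notch marked with the green clip, so that it sits fully down there. Leave it let go and standing still.

Things in the scene. Friction and masses are not known exactly. Their poses are not given: they have to be found in the camera images.
- stop_knob (a point): Centre of the length stop's upright yellow knob, a flat-sided block 34 (x) x 24 (y) x 50 mm tall, to be gripped by either pair of faces. x across the rail, away from the robot; y along the rail; z up. 89 mm above the table when seated. Raised 20 mm the stop clears its notch; raised 22 to 32 mm its foot is still guided in the rail's channel.
- length_stop: The loose stop (0.15 to 0.3 kg), axes as its knob, origin 89 mm below the knob's centre. Under the knob: black collar 46 x 30 x 8 mm; flat steel cross bar along x, 16 wide, 12 mm thick, its underside 57 mm below the knob's centre, resting in both walls' notches; heavy foot 26 x 18 mm, ending 75 mm below it, 4 mm play in the channel; at x = +48 mm a steel plate 6 x 44 x 44 mm.
- green_seat (a point): Where the knob's centre stands when the stop is fully home in the green clip's notch: 89 mm above the table; axes as the rail's. The L-shaped green clip (28 x 26 mm) sits on the rail's front lip, 41 mm in front of this point. Like blue and red clips mark two other notches; the stop starts in the notch without a clip. The clips are fixed; their order varies.
- stop_rail: Fixed rail: wooden base 100 x 340 x 10 mm, two toothed metal walls 300 mm long, 10 mm thick, 34 mm apart, 52 mm high. Origin on the table, mid-channel; x across, y along, z up. Notches at y = -90, -30, 30, 90 mm: 20 mm deep, 41 mm wide at the mouth, sloping at 60 degrees to an 18 mm floor, so a stop let go within 10 mm of a notch's middle centres itself.

How it is judged:
By the outcome, as a careful person would: the job done as asked, in the order asked, and still so for the second after the job is handed in, with the robot touching nothing.
It also fails if it takes over 35 s, if anything falls off the work surface, if the arm or the gripper's body presses on something with over 40 N, if the wrist force passes 120 N, or if a joint passes its speed limit or range.

## Working session

There is one attempt and no reset: what is moved stays moved. The work goes in short steps, Python scripts to look and compute and a tool call to move; the robot and the scene stay as the last step left them, time stands still between calls to the robot, and variables do not carry over. Pictures are saved under pics/ and viewed, at most 10 in all, crops included, and the job is handed in when it is done.

Besides the shell and the picture viewer there is one more tool, called after "Request:" as name(argument=value, ...), one argument or row to a line, values as JSON. arm_command: Moves the arm, as the interface text tells. Its arguments: {"type":"object","properties":{"plan":{"type":"array","items":{"type":"object","properties":{"dx":{"type":"number"},"dy":{"type":"number"},"dz":{"type":"number"},"turn":{"type":"number"}}}},"gripper":{"type":"number"},"squeeze":{"type":"number"}},"required":["plan"]}

```bash
mkdir -p pics; cat > h.py <<'E'
import numpy as np, cv2
from scipy.spatial.transform import Rotation as Rn
from cell import env
def w(p,c): return np.array(p['R']).T@(np.array(c)-np.array(p['t']))
def pix(p,X):
    f=240/np.tan(np.radians(p['fovy'])/2); c=np.array(p['R'])@X+np.array(p['t'])
    return (f*c[:2]/c[2]+[p['cx'],p['cy']]).round()
def save(p,n): cv2.imwrite('pics/'+n,cv2.cvtColor(p['pixels'],cv2.COLOR_RGB2BGR))
E
python3 - <<'E'
from h import *
s=env.state(); print(s['t'],s['tcp_pos'],s['tool_rot'],env.tcp_to_grasp)
print(Rn.from_rotvec(s['tool_rot']).as_matrix().round(3))
for v in('scene','top'):
    p=env.get_image(v); save(p,v+'1.png')
    print(v,'cam at',w(p,[0,0,0]).round(3))
    for n in('stop_knob','length_stop','green_seat','stop_rail'):
        for d in env.landmark_of(p,n)[:2]:
            X=w(p,d['position']); print(v,n,'lm',round(d['conf'],2),X.round(4),pix(p,X))
        for d in env.recognise(p,n)[:1]:
            X=w(p,d['position']); print(v,n,'rec',round(d['conf'],2),X.round(4),pix(p,X))
E
```

```text
0.0 [0.15223876 0.52791756 0.3028115 ] [-0.43952145 -3.11043509  0.00371533] 0.0539
[[-0.961  0.277 -0.001]
 [ 0.277  0.961 -0.002]
 [-0.    -0.002 -1.   ]]
scene cam at [ 0.01  -0.376  0.552]
scene stop_knob lm 0.58 [ 0.5011 -0.0728  0.0935] [384. 288.]
scene stop_knob rec 0.72 [ 0.4855 -0.079   0.0764] [380. 305.]
scene length_stop lm 0.83 [ 0.4998 -0.0702 -0.0019] [378. 337.]
scene length_stop rec 0.84 [ 0.4845 -0.0766  0.0714] [378. 307.]
scene green_seat rec 0.66 [ 0.446  -0.0288  0.0178] [334. 334.]
scene stop_rail lm 0.75 [0.4772 0.0156 0.0033] [325. 318.]
scene stop_rail rec 0.65 [ 0.4637 -0.008   0.0196] [331. 321.]
top cam at [0.473 0.088 0.917]
top stop_knob lm 0.88 [ 0.495  -0.0691  0.0842] [448. 253.]
top stop_knob rec 0.97 [ 0.5009 -0.0643  0.0603] [441. 249.]
top length_stop lm 0.92 [ 0.4984 -0.0719 -0.0023] [438. 252.]
top length_stop rec 0.84 [ 0.502  -0.0668  0.0622] [443. 248.]
top green_seat rec 0.65 [ 0.4449 -0.0239  0.0145] [406. 288.]
top stop_rail lm 0.7 [ 0.4742  0.019  -0.0035] [376. 267.]
top stop_rail lm 0.63 [ 0.493  -0.0693  0.0828] [447. 255.]
top stop_rail rec 0.89 [0.457  0.0189 0.0104] [376. 279.]
```

View pics/scene1.png

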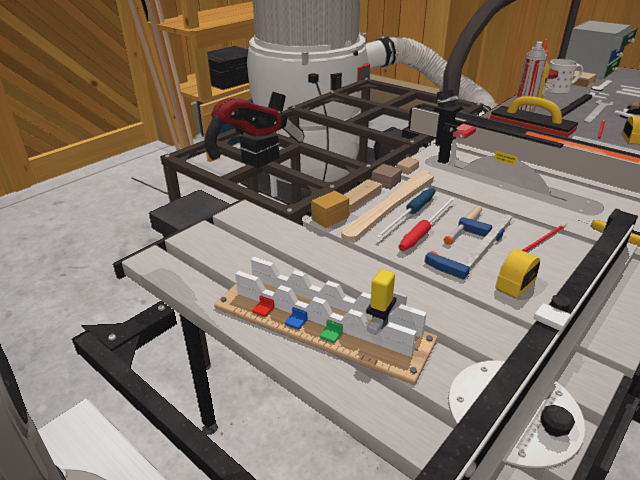

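View pics/top1.png

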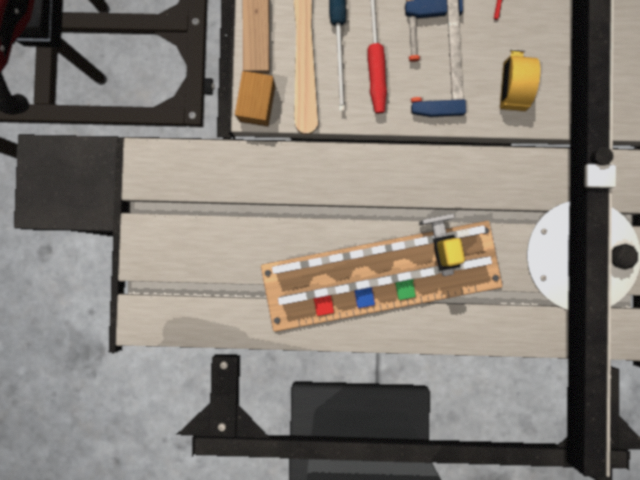

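The scene picture shows red (263,305), blue (296,317) and green (331,330) clips, with the stop's yellow knob at (383,290) in the unclipped end notch. The top view agrees: red 323, blue 364, green 405, knob 450. So the green notch is one pitch (60 mm) away from the stop. Next I'll refine with colour and depth.

```bash
cat >> h.py <<'E'
def cloud(p):
    f=240/np.tan(np.radians(p['fovy'])/2); d=p['depth']; v,u=np.mgrid[:480,:640]
    c=np.stack([(u-p['cx'])/f*d,(v-p['cy'])/f*d,d],-1)
    return (c-np.array(p['t']))@np.array(p['R'])
def masks(p):
    h=cv2.cvtColor(p['pixels'],cv2.COLOR_RGB2HSV).astype(int); H,S,V=h[...,0],h[...,1],h[...,2]
    C=cloud(p); roi=(p['depth']>0)&(abs(C[...,0]-.48)<.12)&(abs(C[...,1])<.19)&(C[...,2]>.008)&(C[...,2]<.2)
    b=roi&(S>130)&(V>60)
    return C,roi,dict(y=b&(H>20)&(H<34)&(C[...,2]>.06),g=b&(H>45)&(H<80),b=b&(H>100)&(H<130),r=b&((H<6)|(H>174)),w=roi&(S<40)&(V>150)&(C[...,2]>.045)&(C[...,2]<.058))
E
python3 - <<'E'
from h import *
for v in('scene','top'):
    p=env.get_image(v); C,roi,M=masks(p)
    for k,m in M.items():
        q=C[m]
        if len(q)<5: print(v,k,len(q)); continue
        print(v,k,len(q),'mean',q.mean(0).round(4),'p2',np.percentile(q,3,0).round(4),'p98',np.percentile(q,97,0).round(4))
    # clip line
    cc=np.array([np.median(C[M[k]],0) for k in'gbr']); d=cc[2]-cc[0]; print(v,'clips med',cc.round(4).tolist(),'len',np.linalg.norm(d[:2]).round(4),'yaw(y axis)',np.degrees(np.arctan2(-d[0],d[1])).round(2))
    y=C[M['y']]; top=y[y[:,2]>np.percentile(y[:,2],90)-.004]; 
    print(v,'knob top',len(top),top.mean(0).round(4),cv2.minAreaRect(top[:,:2].astype(np.float32)))
    wl=C[M['w']]
    print(v,'walls rect',cv2.minAreaRect(wl[:,:2].astype(np.float32)))
E
```

```text
scene y 779 mean [ 0.4906 -0.077   0.0994] p2 [ 0.4803 -0.0859  0.0711] p98 [ 0.512  -0.0647  0.1172]
scene g 317 mean [ 0.4471 -0.023   0.0204] p2 [ 0.4319 -0.035   0.0163] p98 [ 0.4582 -0.0105  0.0288]
scene b 296 mean [0.434  0.0354 0.0205] p2 [0.4183 0.0231 0.0162] p98 [0.4457 0.0482 0.0285]
scene r 286 mean [0.4207 0.0935 0.0202] p2 [0.4054 0.0815 0.0154] p98 [0.4333 0.1071 0.0289]
scene w 1136 mean [0.4792 0.0077 0.0529] p2 [ 0.4268 -0.1273  0.0458] p98 [0.5349 0.1554 0.0559]
scene clips med [[0.4491, -0.0232, 0.0189], [0.4359, 0.0354, 0.019], [0.4224, 0.0931, 0.0189]] len 0.1193 yaw(y axis) 12.92
scene knob top 262 [ 0.4959 -0.0737  0.1158] ((0.4974348843097687, -0.07282573729753494), (0.03453725203871727, 0.022460229694843292), 12.622079849243164)
scene walls rect ((0.48975637555122375, 0.018883049488067627), (0.07959472388029099, 0.30027422308921814), 12.703478813171387)
top y 642 mean [ 0.4966 -0.0687  0.105 ] p2 [ 0.48   -0.0824  0.0647] p98 [ 0.5131 -0.0583  0.1159]
top g 227 mean [ 0.4435 -0.022   0.0172] p2 [ 0.4324 -0.032   0.0137] p98 [ 0.4541 -0.0117  0.0267]
top b 257 mean [0.4302 0.0364 0.0172] p2 [0.4191 0.0252 0.0127] p98 [0.4412 0.0469 0.0271]
top r 304 mean [0.417  0.0946 0.0171] p2 [0.4047 0.0825 0.0131] p98 [0.4297 0.1069 0.0273]
top w 1722 mean [0.4819 0.0093 0.0516] p2 [ 0.4252 -0.1251  0.0463] p98 [0.5445 0.1563 0.0548]
top clips med [[0.4436, -0.0219, 0.0164], [0.4305, 0.0366, 0.0164], [0.4173, 0.0942, 0.0159]] len 0.119 yaw(y axis) 12.78
top knob top 431 [ 0.4969 -0.0715  0.1137] ((0.4967726171016693, -0.07146777957677841), (0.03330382704734802, 0.023722318932414055), 12.825650215148926)
top walls rect ((0.4888647496700287, 0.018219783902168274), (0.07780540734529495, 0.2994335889816284), 12.59819221496582)
```

Both views agree:

| Item | Position |
|---|---|
| Knob | (0.497, -0.072), top at 0.114, so its centre is at about 0.089 |
| Rail yaw | 12.8° |
| Green seat | about (0.4845, -0.0135) |

I'll grip with tool y along the rail, which needs a turn of about -28.9°. Moving towards it now.

Request:
arm_command(
  plan=[
    {"dx": -0.025, "dy": -0.024},
    {"dx": -0.025, "dy": -0.024},
    {"dx": -0.025, "dy": -0.024},
    {"dx": -0.025, "dy": -0.024},
    {"dx": -0.025, "dy": -0.024},
  ],
  gripper=-1,
)

```text
schema error: expected keys dx, dy, dz, turn
```

Request:
arm_command(
  plan=[
    {"dx": -0.025, "dy": -0.024},
    {"dx": -0.025, "dy": -0.024},
    {"dx": -0.025, "dy": -0.024},
    {"dx": -0.025, "dy": -0.024},
    {"dx": -0.025, "dy": -0.024},
  ],
)

```text
schema error: expected keys dx, dy, dz, turn
```

Request:
arm_command(
  plan=[
    {"dx": -0.025, "dy": -0.024},
    {"dx": -0.025, "dy": -0.024},
    {"dx": -0.025, "dy": -0.024},
    {"dx": -0.025, "dy": -0.024},
    {"dx": -0.025, "dy": -0.024},
  ],
)

```text
schema error: expected keys dx, dy, dz, turn
```

Request:
arm_command(
  plan=[
    {"dx": -0.02, "dy": -0.02},
    {"turn": -7},
    {"turn": -7},
    {"turn": -7},
    {"turn": -7},
  ],
)

```text
schema error: expected keys dx, dy, dz, turn
```

All four keys are required in every row.

Request:
arm_command(
  plan=[
    {"dx": -0.025, "dy": -0.024, "dz": 0, "turn": 0},
    {"dx": -0.025, "dy": -0.024, "dz": 0, "turn": 0},
    {"dx": -0.025, "dy": -0.024, "dz": 0, "turn": 0},
    {"dx": -0.025, "dy": -0.024, "dz": 0, "turn": 0},
    {"dx": -0.025, "dy": -0.024, "dz": 0, "turn": 0},
  ],
  gripper=-1,
)

```text
t: 1.42
tcp_pos: [0.2399, 0.377, 0.304]
tool_rot: [0.439, 3.111, 0.001]
ft_force: [0.4, -0.0, 0.0]
grip_width: 1.0
gripper_force: 0.0
```

Request:
arm_command(
  plan=[
    {"dx": -0.025, "dy": -0.024, "dz": 0, "turn": 0},
    {"dx": -0.025, "dy": -0.024, "dz": 0, "turn": 0},
    {"dx": -0.025, "dy": -0.024, "dz": 0, "turn": 0},
    {"dx": -0.025, "dy": -0.024, "dz": 0, "turn": 0},
    {"dx": -0.025, "dy": -0.024, "dz": 0, "turn": 0},
  ],
)

```text
t: 1.83
tcp_pos: [0.3267, 0.227, 0.3042]
tool_rot: [0.439, 3.11, 0.001]
ft_force: [1.5, 0.9, 1.1]
grip_width: 1.0
gripper_force: 0.0
```

Request:
arm_command(
  plan=[
    {"dx": -0.025, "dy": -0.024, "dz": 0, "turn": 0},
    {"dx": -0.025, "dy": -0.024, "dz": 0, "turn": 0},
    {"dx": -0.025, "dy": -0.024, "dz": 0, "turn": 0},
    {"dx": -0.025, "dy": -0.024, "dz": 0, "turn": 0},
    {"dx": -0.025, "dy": -0.024, "dz": 0, "turn": 0},
  ],
)

```text
t: 2.25
tcp_pos: [0.4135, 0.0771, 0.3043]
tool_rot: [0.439, 3.11, 0.002]
ft_force: [0.7, 0.4, -0.2]
grip_width: 1.003
gripper_force: 0.0
```

Request:
arm_command(
  plan=[
    {"dx": -0.025, "dy": -0.024, "dz": 0, "turn": 0},
    {"dx": 0, "dy": 0, "dz": 0, "turn": -7},
    {"dx": 0, "dy": 0, "dz": 0, "turn": -7},
    {"dx": 0, "dy": 0, "dz": 0, "turn": -7},
    {"dx": 0, "dy": 0, "dz": 0, "turn": -7},
  ],
)

```text
t: 2.67
tcp_pos: [0.4304, 0.0484, 0.304]
tool_rot: [-0.334, 3.124, 0.0]
ft_force: [-0.0, -0.3, -0.2]
grip_width: 1.0
gripper_force: 0.0
```

```bash
cat > rel.py <<'E'
from h import *
import sys
# knob & seat estimate -> tool-frame offset (grasp point to target)
def rel(X,yaw=12.8):
    s=env.state(); R=Rn.from_rotvec(s['tool_rot']).as_matrix(); g=np.array(s['tcp_pos'])+R[:,2]*env.tcp_to_grasp
    a=np.degrees(np.arctan2(R[1,1],R[0,1]))
    print('t',round(s['t'],2),'grasp',g.round(4),'tilt',R[:,2].round(4),'off(tool)',(R.T@(np.array(X)-g)).round(4),'turn',(((a-(90+yaw))+90)%180-90).round(2),'F',np.round(s['ft_force'],1),'w',s['grip_width'],s['gripper_force'],'j',np.round(s['joint_positions'],2))
rel([float(a) for a in sys.argv[1:4]])
E
python3 rel.py .497 -.072 .092
```

```text
t 2.67 grasp [0.4304 0.0484 0.2501] tilt [ 2.e-04  2.e-04 -1.e+00] off(tool) [-0.0395 -0.1318  0.1581] turn -0.59 F [-0.  -0.3 -0.2] w 1.0004086539601813 0.0 j [-0.64  0.07  0.52  1.82 -0.03  1.27  1.67]
```

Request:
arm_command(
  plan=[
    {"dx": -0.0095, "dy": -0.033, "dz": 0, "turn": -0.6},
    {"dx": -0.01, "dy": -0.033, "dz": 0, "turn": 0},
    {"dx": -0.01, "dy": -0.033, "dz": 0, "turn": 0},
    {"dx": -0.01, "dy": -0.0328, "dz": 0, "turn": 0},
    {"dx": 0, "dy": 0, "dz": 0.03, "turn": 0},
  ],
)

```text
t: 3.08
tcp_pos: [0.5027, -0.0806, 0.2795]
tool_rot: [-0.325, 3.109, -0.015]
ft_force: [1.9, -2.1, 0.9]
grip_width: 1.002
gripper_force: 0.0
```

Request:
arm_command(
  plan=[
    {"dx": 0, "dy": 0, "dz": 0.03, "turn": 0},
    {"dx": 0, "dy": 0, "dz": 0.02, "turn": 0},
    {"dx": 0, "dy": 0, "dz": 0, "turn": 0},
  ],
)

```text
t: 3.33
tcp_pos: [0.4942, -0.071, 0.2197]
tool_rot: [0.341, -3.114, -0.002]
ft_force: [-1.0, -0.4, -0.3]
grip_width: 1.002
gripper_force: 0.0
```

```bash
python3 rel.py .497 -.072 .092; python3 - <<'E'
from h import *
p=env.get_image('scene'); save(p,'s2.png'); im=cv2.imread('pics/s2.png')[180:400,230:530]
cv2.imwrite('pics/s2c.png',cv2.resize(im,None,fx=2.5,fy=2.5))
C,roi,M=masks(p); y=C[M['y']]
if len(y): print(len(y),y.mean(0),np.percentile(y,97,0))
E
```

```text
t 3.33 grasp [ 0.4937 -0.0709  0.1658] tilt [-9.6e-03  5.0e-04 -1.0e+00] off(tool) [-0.0037 -0.0019  0.0737] turn -0.31 F [-1.  -0.4 -0.3] w 1.0018568724947843 0.0 j [-0.39  0.31  0.62  1.79 -0.2   1.11  2.09]
785 [ 0.49060916 -0.07708517  0.09935077] [ 0.51188052 -0.06476789  0.1174124 ]
```

View pics/s2c.png

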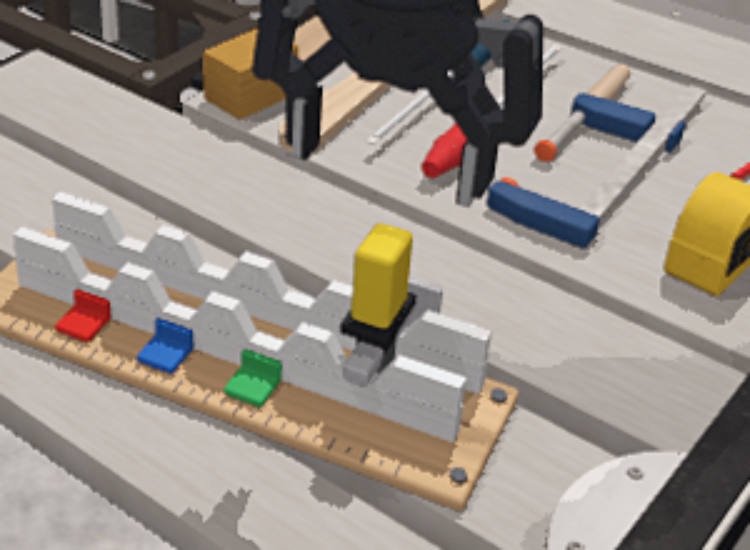

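The crop shows the open fingers at (300,130) and (475,170), above the knob at (380,275) and on either side of it along the rail. The stop is seated in the end notch and the green clip is at (255,375). Going down.

Request:
arm_command(
  plan=[
    {"dx": 0, "dy": 0, "dz": 0.02, "turn": 0},
    {"dx": 0, "dy": 0, "dz": 0.01, "turn": 0},
    {"dx": 0, "dy": 0, "dz": 0, "turn": 0},
    {"dx": 0, "dy": 0, "dz": 0, "turn": 0},
  ],
)

```text
t: 3.72
tcp_pos: [0.4975, -0.0714, 0.1946]
tool_rot: [-0.343, 3.122, -0.0]
ft_force: [0.0, 0.1, 0.6]
grip_width: 1.002
gripper_force: 0.0
```

```bash
python3 rel.py .497 -.072 .092
```

```text
t 3.72 grasp [ 0.4975 -0.0714  0.1407] tilt [ 6.e-04  0.e+00 -1.e+00] off(tool) [ 0.0006 -0.0004  0.0487] turn -0.26 F [0.  0.1 0.6] w 1.0016312053080039 0.0 j [-0.38  0.34  0.62  1.82 -0.23  1.05  2.11]
```

Well centred. Going down and closing.

Request:
arm_command(
  plan=[
    {"dx": 0, "dy": 0, "dz": 0.02, "turn": -0.2},
    {"dx": 0, "dy": 0, "dz": 0.018, "turn": 0},
    {"dx": 0, "dy": 0, "dz": 0.01, "turn": 0},
    {"dx": 0, "dy": 0, "dz": 0, "turn": 0},
    {"dx": 0, "dy": 0, "dz": 0, "turn": 0},
  ],
)

```text
t: 4.13
tcp_pos: [0.4975, -0.0717, 0.1465]
tool_rot: [-0.348, 3.122, -0.0]
ft_force: [-0.4, -0.0, 0.1]
grip_width: 1.002
gripper_force: 0.0
```

Request:
arm_command(
  plan=[
    {"dx": 0, "dy": 0, "dz": 0, "turn": 0},
    {"dx": 0, "dy": 0, "dz": 0, "turn": 0},
    {"dx": 0, "dy": 0, "dz": 0, "turn": 0},
    {"dx": 0, "dy": 0, "dz": 0, "turn": 0},
    {"dx": 0, "dy": 0, "dz": 0, "turn": 0},
  ],
  gripper=1,
  squeeze=45,
)

```text
t: 4.55
tcp_pos: [0.4974, -0.0716, 0.1463]
tool_rot: [-0.348, 3.121, -0.0]
ft_force: [-0.1, 0.2, -0.1]
grip_width: 0.302
gripper_force: 0.0
```

```bash
python3 rel.py .497 -.072 .092
```

```text
t 4.55 grasp [ 0.4974 -0.0716  0.0924] tilt [ 8.e-04  1.e-04 -1.e+00] off(tool) [ 0.0005 -0.0003  0.0004] turn -0.08 F [-0.1  0.2 -0.1] w 0.3020614083905177 0.0 j [-0.35  0.41  0.59  1.87 -0.28  0.94  2.16]
```

Request:
arm_command(
  plan=[
    {"dx": 0, "dy": 0, "dz": 0, "turn": 0},
    {"dx": 0, "dy": 0, "dz": 0, "turn": 0},
    {"dx": 0, "dy": 0, "dz": 0, "turn": 0},
  ],
)

```text
t: 4.8
tcp_pos: [0.4975, -0.0715, 0.1464]
tool_rot: [-0.348, 3.121, 0.0]
ft_force: [-0.5, 1.0, 3.6]
grip_width: 0.275
gripper_force: 44.8
```

Request:
arm_command(
  plan=[
    {"dx": 0, "dy": 0, "dz": -0.005, "turn": 0},
    {"dx": 0, "dy": 0, "dz": -0.007, "turn": 0},
    {"dx": 0, "dy": 0, "dz": -0.008, "turn": 0},
    {"dx": 0, "dy": 0, "dz": -0.007, "turn": 0},
    {"dx": 0, "dy": 0, "dz": 0, "turn": 0},
  ],
)

```text
t: 5.22
tcp_pos: [0.4983, -0.0719, 0.1747]
tool_rot: [-0.347, 3.119, -0.001]
ft_force: [1.1, 0.2, -2.1]
grip_width: 0.279
gripper_force: 44.2
```

```bash
python3 rel.py .4841 -.0135 .119; python3 - <<'E'
from h import *
for v in('scene','top'):
    p=env.get_image(v); C,roi,M=masks(p); y=C[M['y']]; print(v,len(y),y.mean(0).round(4) if len(y) else '',np.percentile(y,97,0).round(4) if len(y) else '')
    if v=='scene':
        save(p,'s3.png'); im=cv2.imread('pics/s3.png')[180:400,230:530]; cv2.imwrite('pics/s3c.png',cv2.resize(im,None,fx=2.5,fy=2.5))
E
```

```text
t 5.22 grasp [ 0.4984 -0.0719  0.1208] tilt [ 3.5e-03 -3.0e-04 -1.0e+00] off(tool) [0.0011 0.0602 0.0017] turn -0.09 F [ 1.1  0.2 -2.1] w 0.27878872694701035 44.229896664619446 j [-0.37  0.37  0.61  1.84 -0.25  1.    2.13]
scene 690 [ 0.4881 -0.0764  0.1284] [ 0.5082 -0.0642  0.1457]
top 0
```

View pics/s3c.png

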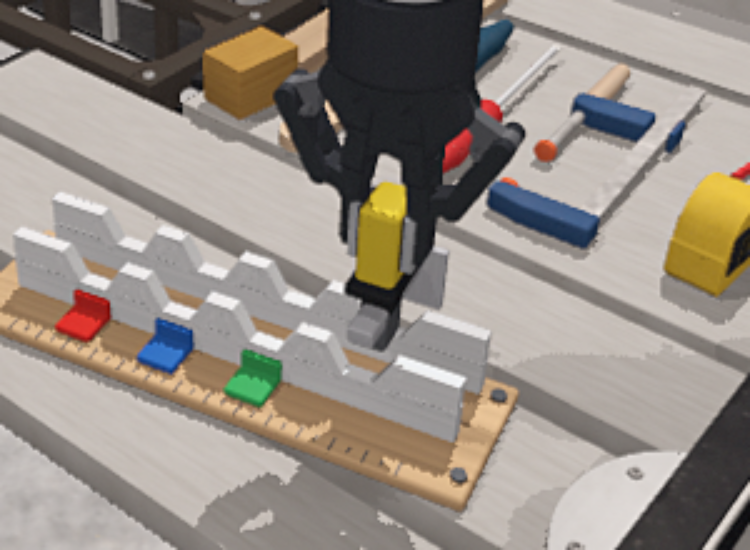

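The crop shows the stop held upright by its knob (380,240), with the cross bar (375,320) clear of the notch, raised about 28 mm. Next I'll slide it 60 mm along the rail to above the green notch.

Request:
arm_command(
  plan=[
    {"dx": 0, "dy": 0.01, "dz": 0, "turn": 0},
    {"dx": 0, "dy": 0.014, "dz": 0, "turn": 0},
    {"dx": 0, "dy": 0.014, "dz": 0, "turn": 0},
    {"dx": 0, "dy": 0.013, "dz": 0, "turn": 0},
    {"dx": 0, "dy": 0.009, "dz": 0, "turn": 0},
  ],
)

```text
t: 5.73
tcp_pos: [0.483, -0.0106, 0.1723]
tool_rot: [0.351, -3.12, -0.002]
ft_force: [0.1, 0.3, -2.7]
grip_width: 0.278
gripper_force: 44.4
```

Request:
arm_command(
  plan=[
    {"dx": 0, "dy": 0, "dz": 0, "turn": 0},
    {"dx": 0, "dy": 0, "dz": 0, "turn": 0},
    {"dx": 0, "dy": 0, "dz": 0, "turn": 0},
  ],
)

```text
t: 5.98
tcp_pos: [0.484, -0.0138, 0.1729]
tool_rot: [-0.347, 3.122, -0.001]
ft_force: [-0.1, -0.1, -2.4]
grip_width: 0.278
gripper_force: 44.5
```

```bash
python3 rel.py .4841 -.0135 .119; python3 - <<'E'
from h import *
p=env.get_image('scene'); C,roi,M=masks(p); y=C[M['y']]; print(len(y),y.mean(0).round(4),np.percentile(y,97,0).round(4)); save(p,'s4.png'); im=cv2.imread('pics/s4.png')[180:400,230:530]; cv2.imwrite('pics/s4c.png',cv2.resize(im,None,fx=2.5,fy=2.5))
E
```

```text
t 5.98 grasp [ 0.484  -0.0139  0.119 ] tilt [ 3.e-04 -9.e-04 -1.e+00] off(tool) [-0.0002  0.0003  0.    ] turn -0.13 F [-0.1 -0.1 -2.4] w 0.277902809315531 44.50855851173401 j [-0.49  0.33  0.59  1.89 -0.22  0.98  2.  ]
612 [ 0.4736 -0.0187  0.126 ] [ 0.4937 -0.0056  0.1438]
```

View pics/s4c.png

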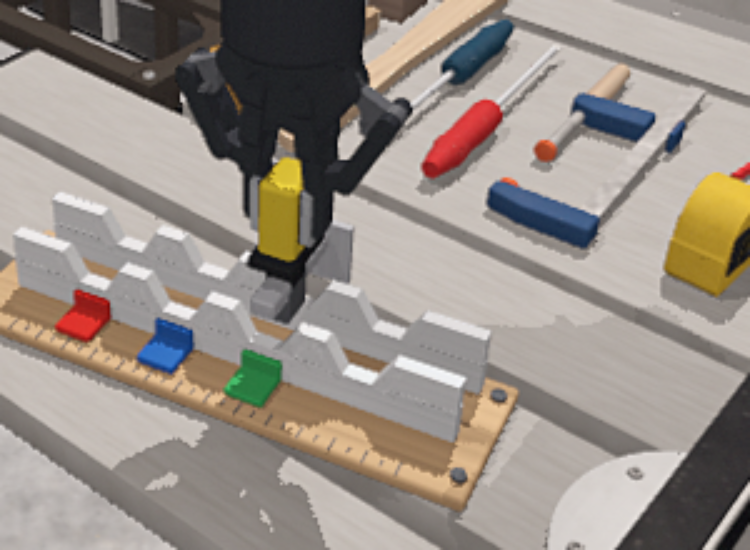

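The crop shows the stop held over the green clip's notch (knob at 283,215, clip at 255,375), still upright and within 1 mm of the target. Lowering, then letting go.

Request:
arm_command(
  plan=[
    {"dx": 0, "dy": 0, "dz": 0.008, "turn": 0},
    {"dx": 0, "dy": 0, "dz": 0.008, "turn": 0},
    {"dx": 0, "dy": 0, "dz": 0.006, "turn": 0},
    {"dx": 0, "dy": 0, "dz": 0.003, "turn": 0},
    {"dx": 0, "dy": 0, "dz": 0, "turn": 0},
  ],
)

```text
t: 6.45
tcp_pos: [0.4834, -0.0134, 0.147]
tool_rot: [0.347, -3.12, 0.0]
ft_force: [-0.4, -0.5, -2.2]
grip_width: 0.273
gripper_force: 44.5
```

```bash
python3 rel.py .4841 -.0135 .092; python3 - <<'E'
from h import *
p=env.get_image('scene'); C,roi,M=masks(p); y=C[M['y']]; print(len(y),y.mean(0).round(4),np.percentile(y,97,0).round(4))
E
```

```text
t 6.45 grasp [ 0.4833 -0.0134  0.0931] tilt [-1.9e-03 -3.0e-04 -1.0e+00] off(tool) [-0.0008 -0.0003  0.0011] turn -0.12 F [-0.4 -0.5 -2.2] w 0.27263623569391965 44.53758358955383 j [-0.47  0.37  0.58  1.92 -0.25  0.93  2.02]
583 [ 0.4728 -0.0182  0.1005] [ 0.4923 -0.0051  0.1181]
```

About 1 mm above the seat, and the wrist still carries the stop's weight. I'll open and back off upwards.

Request:
arm_command(
  plan=[
    {"dx": 0, "dy": 0, "dz": 0.001, "turn": 0},
    {"dx": 0, "dy": 0, "dz": 0, "turn": 0},
    {"dx": 0, "dy": 0, "dz": 0, "turn": 0},
  ],
)

```text
t: 6.75
tcp_pos: [0.484, -0.013, 0.1469]
tool_rot: [-0.348, 3.122, 0.0]
ft_force: [-0.4, 0.5, -3.0]
grip_width: 0.274
gripper_force: 44.5
```

Request:
arm_command(
  plan=[
    {"dx": 0, "dy": 0, "dz": 0, "turn": 0},
    {"dx": 0, "dy": 0, "dz": 0, "turn": 0},
    {"dx": 0, "dy": 0, "dz": 0, "turn": 0},
    {"dx": 0, "dy": 0, "dz": 0, "turn": 0},
    {"dx": 0, "dy": 0, "dz": 0, "turn": 0},
  ],
  gripper=-1,
)

```text
t: 7.17
tcp_pos: [0.4842, -0.0131, 0.1471]
tool_rot: [-0.348, 3.122, 0.0]
ft_force: [0.3, 0.3, -0.1]
grip_width: 0.959
gripper_force: 0.0
```

Request:
arm_command(
  plan=[
    {"dx": 0, "dy": 0, "dz": 0, "turn": 0},
    {"dx": 0, "dy": 0, "dz": 0, "turn": 0},
    {"dx": 0, "dy": 0, "dz": -0.01, "turn": 0},
    {"dx": 0, "dy": 0, "dz": -0.02, "turn": 0},
    {"dx": 0, "dy": 0, "dz": -0.03, "turn": 0},
  ],
)

```text
t: 7.58
tcp_pos: [0.4821, -0.013, 0.2061]
tool_rot: [0.347, -3.117, 0.0]
ft_force: [-0.1, 0.9, 0.2]
grip_width: 0.999
gripper_force: 0.0
```

Request:
arm_command(
  plan=[
    {"dx": 0, "dy": 0, "dz": -0.03, "turn": 0},
    {"dx": 0, "dy": 0, "dz": -0.03, "turn": 0},
    {"dx": 0, "dy": 0.04, "dz": -0.01, "turn": 0},
    {"dx": 0, "dy": 0.04, "dz": 0, "turn": 0},
    {"dx": 0, "dy": 0.04, "dz": 0, "turn": 0},
  ],
)

```text
t: 8.0
tcp_pos: [0.458, 0.1046, 0.2793]
tool_rot: [-0.342, 3.118, 0.002]
ft_force: [0.1, 0.2, -1.1]
grip_width: 1.002
gripper_force: 0.0
```

Request:
arm_command(
  plan=[
    {"dx": 0, "dy": 0.04, "dz": 0, "turn": 0},
    {"dx": 0, "dy": 0.03, "dz": 0, "turn": 0},
    {"dx": 0, "dy": 0, "dz": 0, "turn": 0},
    {"dx": 0, "dy": 0, "dz": 0, "turn": 0},
    {"dx": 0, "dy": 0, "dz": 0, "turn": 0},
  ],
)

```text
t: 8.42
tcp_pos: [0.4424, 0.1714, 0.2774]
tool_rot: [-0.347, 3.122, -0.001]
ft_force: [0.2, -0.4, -0.5]
grip_width: 0.997
gripper_force: 0.0
```

```bash
python3 rel.py .4841 -.0135 .092; python3 - <<'E'
from h import *
for v in('scene','top'):
    p=env.get_image(v); C,roi,M=masks(p); y=C[M['y']]; print(v,len(y),y.mean(0).round(4),np.percentile(y,97,0).round(4))
    top=y[y[:,2]>np.percentile(y[:,2],90)-.004]; print(top.mean(0).round(4),cv2.minAreaRect(top[:,:2].astype(np.float32)))
    if v=='scene': save(p,'s5.png'); im=cv2.imread('pics/s5.png')[180:400,230:530]; cv2.imwrite('pics/s5c.png',cv2.resize(im,None,fx=2.5,fy=2.5))
E
```

```text
t 8.42 grasp [0.4425 0.1713 0.2235] tilt [ 9.e-04 -8.e-04 -1.e+00] off(tool) [ 0.     -0.1893  0.1317] turn -0.12 F [ 0.2 -0.4 -0.5] w 0.9970229760245004 0.0 j [-0.83  0.18  0.49  1.77 -0.09  1.21  1.48]
scene 758 [ 0.4778 -0.0191  0.099 ] [ 0.4985 -0.0062  0.1174]
[ 0.4825 -0.0156  0.1158] ((0.4843709468841553, -0.014771733433008194), (0.03451982140541077, 0.023468397557735443), 15.00026798248291)
top 582 [ 0.4834 -0.0112  0.1067] [ 4.999e-01 -1.000e-04  1.165e-01]
[ 0.4835 -0.0134  0.1139] ((0.4832063317298889, -0.013582302257418633), (0.03304765000939369, 0.022689202800393105), 12.779229164123535)
```

View pics/s5c.png

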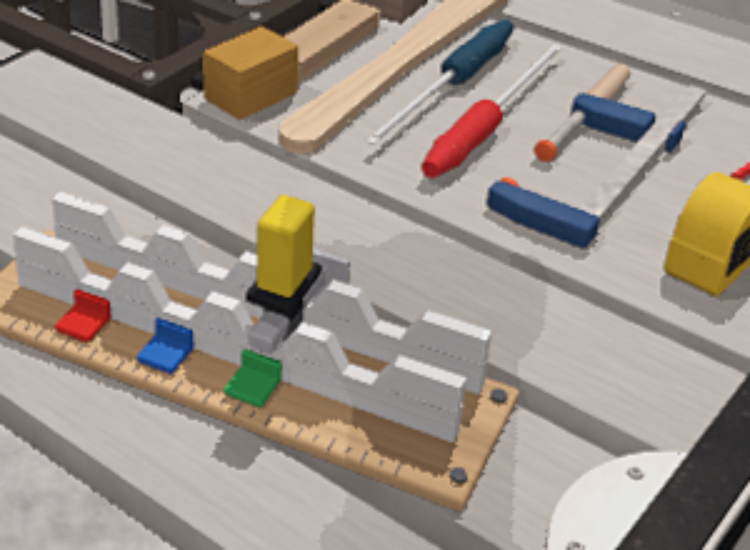

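The crop shows the stop seated behind the green clip (knob at 285,245, bar in the notch at 268,330). The knob's top is at 0.114–0.116 m, the same as when it was seated at the start. The gripper is well clear.

```bash
python3 -c "
from cell import env
print(env.hand_in())"
```

```text
the job is handed in; nothing more can be done
None
```

The length stop is in the green clip's notch, fully down and let go, with the arm clear of it; I handed the job in just after 8.4 s on the robot's clock, and no verdict came back.

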